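Slide the red bung out of the packed tray and bung the cask

TASK

The cask needs its red silicone bung, which stands packed tight against beech bungs in the front row of the bung tray, with no room for fingers round it. With a light fingertip on its top, slide it straight forward onto the bare front of the tray until there is a good finger's width free between it and all the others, without shifting them. Then pick it up, lower it upright into the cask's bung hole without dropping it, push it firmly home so that it sits wedged tight, and let go.

Things in the scene. Friction and masses are not known exactly. Their poses are not given: they have to be found in the camera images.
- red_bung: wine-red silicone bung, a tapered plug 43 mm across the foot, 50 mm across the flat top, 36 mm high, 50 to 100 g; origin: centre of its underside, z up. Starts in any of the three front-row places. Its top gives a little (1 mm at 15 N). Pressed with 3 to 6 N on the middle of its top it is dragged along the smooth tray by friction; 10 N or more against the tray marks the silicone
- bung_a: turned beech bung, pale wood, 50 mm across the top, tapering to its foot, 35 mm high; origin at the centre of its underside; one of the five that must stay where they stand
- bung_b: turned beech bung, pale wood, 50 mm across the top, tapering to its foot, 35 mm high; origin at the centre of its underside; one of the five that must stay where they stand
- bung_c: turned beech bung, pale wood, 50 mm across the top, tapering to its foot, 35 mm high; origin at the centre of its underside; one of the five that must stay where they stand
- bung_d: turned beech bung, pale wood, 50 mm across the top, tapering to its foot, 35 mm high; origin at the centre of its underside; one of the five that must stay where they stand
- bung_e: turned beech bung, pale wood, 50 mm across the top, tapering to its foot, 35 mm high; origin at the centre of its underside; one of the five that must stay where they stand
- bung_tray: light waxed wooden tray, fixed to the counter; origin 18 mm below its floor. Bungs stand touching in two rows of three, 50.5 mm apart: front row at x = +33.5 mm, rear row at x = +84 mm, y = 0 and +-50.5 mm. Walls 8 mm thick and 26 mm above the floor enclose the rear and, from x = -4 to +118 mm, the sides (inner width 155 mm). -x is the open front, towards the robot
- tray_front (a point): middle of the bare front part of the tray floor, on the floor, at x = -43 mm, y = 0 of the tray, whose axes it shares. The bare part runs from x = -4 mm to the front edge at x = -90 mm, 171 mm wide, flat and level, no walls. The tray's height differs from day to day: its floor is 12 to 18 mm above the counter, to be found more exactly only by touch
- cask: small oak cask with dark hoops lying on a cradle, fixed to the counter, about 230 mm long along its y axis and 160 mm thick, with a brass bush on top; origin on the counter under its middle
- bung_hole (a point): centre of the mouth of the bung hole, on top of the brass bush (68 mm across), 191 mm above the counter. The hole faces up and tapers from 47 to 44 mm across, 19 mm down. Home, the bung's underside lies 20 mm below the mouth and its upper 16 mm stand proud: hold it by its top 12 mm or the fingers meet the bush. It wedges tight under a push of 15 to 20 N; over 30 N is too hard
There are look-alikes about, which are no part of the job. There is more than one size of the red_bung; the job needs the smallest.

How it is judged:
On the way, in this order (a step that is already met when the one before it is completed fails the run):
1. the red bung has been slid along the tray clear of the pack: standing on the tray floor with at least about 22 mm between it and every other bung (horizontal distance between red_bung and bung_a above 0.072 m and horizontal distance between red_bung and bung_b above 0.072 m and horizontal distance between red_bung and bung_c above 0.072 m and horizontal distance between red_bung and bung_d above 0.072 m and horizontal distance between red_bung and bung_e above 0.072 m and z of red_bung in the frame of bung_tray between 0.015 and 0.0205 m and angle between red_bung's own z axis and vertical below 0.1 rad), for 0.2 s.
2. the red bung has been picked up: held by the fingers more than 40 mm above the tray floor (z of red_bung in the frame of bung_tray above 0.058 m and contact force between the fingers and red_bung above 1 N), for 0.1 s.
At the end, for the whole second after the job is handed in: The red bung stands upright (0.1 rad) in the bung hole, within 4 mm of its centre, underside 18 to 26 mm below the mouth, released, at rest and wedged: the hole still grips it with over 14 N (a 15 N push leaves about 25 N). Each of the five beech bungs is within 5 mm of where it stood (horizontal distance between red_bung and bung_hole below 0.004 m and z of red_bung in the frame of bung_hole between -0.026 and -0.018 m and angle between red_bung's own z axis and vertical below 0.1 rad and contact force between red_bung and cask above 14 N and linear speed of red_bung below 0.01 m/s and contact force between the fingers and red_bung below 0.1 N and distance of each of bung_a, bung_b, bung_c, bung_d, bung_e from where it was at the start of the episode below 0.005 m); the robot touches nothing.
It fails at once if a beech bung shifted by more than 5 mm (distance of any of bung_a, bung_b, bung_c, bung_d, bung_e from where it was at the start of the episode above 0.005 m).
It fails at once if the red bung pressed into the tray with more than 10 N while it is being slid out (less than 20 mm from a beech bung) (contact force between red_bung and bung_tray above 10 N and (horizontal distance between red_bung and bung_a below 0.07 m or horizontal distance between red_bung and bung_b below 0.07 m or horizontal distance between red_bung and bung_c below 0.07 m or horizontal distance between red_bung and bung_d below 0.07 m or horizontal distance between red_bung and bung_e below 0.07 m)).
It fails at once if the red bung lifted out of the pack (more than 6 mm off the tray floor while less than 20 mm from a beech bung) instead of being slid out (z of red_bung in the frame of bung_tray above 0.024 m and (horizontal distance between red_bung and bung_a below 0.07 m or horizontal distance between red_bung and bung_b below 0.07 m or horizontal distance between red_bung and bung_c below 0.07 m or horizontal distance between red_bung and bung_d below 0.07 m or horizontal distance between red_bung and bung_e below 0.07 m)).
It fails at once if the red bung driven into the cask much too hard (over 60 N of contact force between them, from a push of more than about 30 N) (contact force between red_bung and cask above 60 N).
It fails at once if the red bung dropped (falling faster than 0.2 m/s out of the fingers) (linear speed of red_bung above 0.2 m/s and contact force between the fingers and red_bung below 0.05 N).
It also fails if it takes over 70 s, if anything falls off the work surface, if the arm or the gripper's body presses on something with over 40 N, if the wrist force passes 120 N, or if a joint passes its speed limit or range.

ROBOT

A 6-joint arm with a two-finger parallel gripper is mounted at the origin on the work surface; the furniture and walls round the work are solid. World frame = base frame: x ahead of the robot, y to its left, z up, the work surface at z = 0. Lengths are in m, angles in rad, forces in N, time in s.
With the tool pointing down it reaches from about 0.35 to 0.725 m from the base axis. Payload 4.3 kg.
Tool frame: the origin (TCP) lies at the very end of the fingers, on their centre line; the grasp point (between the pads) lies 19 mm behind it; z points along the fingers, y is the line along which they close (so a half turn about z gives the same grasp; the last joint's range is limited). The gripper opens to 85 mm and grips with 20 to 120 N. Pads are 22 mm wide; open, the fingers measure 114 mm over their backs; the gripper's body (76 mm by 85 mm) begins 54 mm behind the grasp point. The pads swing forward as they close: fully open they stand 13 mm farther back than shut.
Start: joints at [-1.266, 0.377, 0.081, 1.274, 0, 1.46], TCP at [0.232, -0.526, 0.231] pointing down, gripper open.
Joint ranges: [-2.72, 2.72], [-0.84, 1.66], [-1.02, 1.22], [-1.77, 2.12], [-1.37, 1.28], [-3.14, 3.14]. Speed limits (rad/s): [2.57, 2.57, 3.14, 3.14, 3.14, 3.14].

INTERFACE

Orientations are given as a rotation vector (axis times angle).
In Python, from plant import observe, snapshot, ticket, spot_in gives the robot as it stands.
- The arm moves only by the shell command python3 -m crank 'ROWS'. ROWS is JSON, a list that holds one entry, the list of rows, each a list of 7 numbers: the shift along the tool's x, y, z as a fraction of full scale, then the turn, a rotation vector about the tool's x, y, z as a fraction of full scale, then the opening, from 0 (shut) to 1 (fully open). A call has exactly 10 rows; each row shifts and turns the commanded pose from where the row before left it, along the tool's axes as they then stand; what a row does not reach is not made up. Full scale, the value 1, is 0.02 m for a shift and 0.1 rad for a turn. A row lasts 1/12 s, in which the tool goes at most 41.7 mm and 7.16 degrees, less where a joint would pass 70% of its speed; a pose out of reach is approached as far as the arm can. A call with a number of a shift or a turn outside -1 to 1 is refused whole. A call with a gripper value outside its range is refused whole. The fingers move at their own pace and stop on an object; the grip force is fixed at half the most. Time passes only in rows, so rows that do not move let the fingers close, or fill a call up. It gives the time, the measured TCP pose, the force, the opening and the grip force at its end, in the units of the state.
- observe(): the state, without advancing time (a new reading comes with each control period).
- snapshot(name): name is "scene" or "top"; returns a dict with "pixels" (420x560x3 uint8, blue, green, red), "camera_matrix" (3x3 intrinsics, pixels), "R" (3x3) and "t" (3): a world point X has camera coordinates R X + t. Camera axes: x right, y down, z forward; pixel columns grow to the right and rows downward; lengths in m; the calibration is good to about 2 mm. A picture is of the moment at which its call begins. There is no depth.
- ticket.finish_job(): hands the job in; it is judged then, once.
Trained networks look in the newest picture that a camera, given by its name, has taken for a name from the list of things; names that differ only in an ending like _2 or _b are one class to them, and where a whole thing is asked for, a point or a joint stands for the part that bears it (a point fixed in the world has none). Each returns a list of dicts, best first, with "conf" (0 to 1); they miss things now and then, are a little off and sometimes report something else, mostly with a low value. They report only what shows in the picture. A call takes as long as a camera call. They do not tell look-alikes from the thing itself.
- spot_in(camera, query): "rect" ([centre column, centre row, width, height] in pixels, round what is visible of it).
The state is a dict: "t": time; "joint_pos": joint angles; "dq": joint speeds; "effort": joint torques, N m; "eef_pos": TCP position; "tcp_rot": TCP orientation; "force": force on the tool from outside, world axes, zero at the start; "torque": the same for the moment, N m; "gripper_width": finger opening in m; "grasp_force": force on a finger pad.
Only numpy, scipy, OpenCV 4.12 (cv2) and the standard library are available. Lean on these libraries where they do the work, as an engineer would, in place of code of your own. Each camera call takes 0.05 s, during which the arm holds its last target. There are 200 camera calls.

## Working session

There is one attempt and no reset: what is moved stays moved. The work goes in short steps, Python scripts to look and compute and a shell command to move; the robot and the scene stay as the last step left them, time stands still between calls to the robot, and variables do not carry over. Pictures are saved under pics/ and viewed, at most 10 in all, crops included, and the job is handed in when it is done.

```bash
ls; mkdir -p pics; cat > h.py <<'E'
import numpy as np, cv2
from plant import observe, snapshot, ticket, spot_in
def proj(s,X):
    c=s["R"]@np.asarray(X,float)+s["t"]; p=s["camera_matrix"]@c; return p[:2]/p[2]
def ray(s,uv):
    R=np.array(s["R"]);o=-R.T@np.array(s["t"]);d=R.T@np.linalg.inv(s["camera_matrix"])@np.array([uv[0],uv[1],1.]);return o,d/np.linalg.norm(d)
def atz(s,uv,z):
    o,d=ray(s,uv);return o+d*(z-o[2])/d[2]
def tri(a,ua,b,ub):
    A=np.zeros((3,3));y=np.zeros(3)
    for s,u in((a,ua),(b,ub)):
        o,d=ray(s,u);P=np.eye(3)-np.outer(d,d);A+=P;y+=P@o
    return np.linalg.solve(A,y)
E
python3 - <<'E'
from h import *
import pickle
S={}
for n in("scene","top"):
    s=snapshot(n);S[n]={k:np.array(v) for k,v in s.items() if k!="name"}
    cv2.imwrite(f"pics/{n}0.png",s["pixels"])
    for q in("red_bung","bung_a","bung_tray","cask","bung_hole"):
        print(n,q,[(np.round(d["rect"],1).tolist(),round(d["conf"],2)) for d in spot_in(n,q)])
    print(n,"campos",-S[n]["R"].T@S[n]["t"])
pickle.dump(S,open("S.pkl","wb"))
o=observe();print(o)
E
```

```text
pics
scene red_bung [([195.9, 339.9, 34.5, 39.9], 0.88), ([127.6, 296.7, 32.0, 32.8], 0.79), ([195.9, 266.9, 24.0, 21.1], 0.55), ([176.2, 267.0, 20.7, 18.7], 0.37), ([207.0, 260.6, 99.8, 64.8], 0.37)]
scene bung_a [([174.4, 266.4, 23.9, 25.2], 0.92), ([188.2, 238.1, 17.7, 19.7], 0.81), ([200.6, 253.6, 21.3, 21.3], 0.62), ([206.7, 240.3, 20.6, 19.5], 0.61), ([183.4, 250.3, 22.9, 18.7], 0.51)]
scene bung_tray [([206.2, 259.9, 100.2, 66.6], 0.76)]
scene cask [([412.3, 180.2, 62.2, 73.0], 0.67)]
scene bung_hole [([408.8, 184.4, 66.5, 78.2], 0.7)]
scene campos [-0.3108457   0.52998532  0.82228977]
top red_bung [([160.2, 274.8, 27.9, 20.9], 0.86), ([195.0, 204.8, 15.4, 23.9], 0.78), ([136.8, 199.9, 29.6, 22.4], 0.72)]
top bung_a [([183.3, 191.9, 19.3, 17.5], 0.81), ([208.7, 167.0, 18.8, 18.4], 0.7), ([208.4, 192.2, 11.2, 16.5], 0.69), ([222.6, 179.6, 11.7, 16.0], 0.55), ([198.7, 182.7, 17.4, 18.4], 0.53)]
top bung_tray [([214.2, 200.4, 98.9, 92.1], 0.55)]
top cask [([420.6, 234.8, 105.8, 61.7], 0.93)]
top bung_hole [([417.3, 234.2, 107.2, 67.9], 0.76)]
top campos [0.29851366 0.02539826 1.12012151]
{'t': 0.6, 'joint_pos': array([-1.26630214e+00,  3.77265944e-01,  8.10321222e-02,  1.27437550e+00,
        2.97448560e-06,  1.46044342e+00]), 'dq': array([ 0.00187342,  0.0011512 ,  0.00053958,  0.00041122,  0.00234647,
       -0.0022626 ]), 'effort': array([-2.97931419e-04, -4.63231802e+01,  2.70011240e+01,  6.74622825e-04,
       -8.09794778e-05, -1.35202458e-05]), 'eef_pos': array([ 0.23175163, -0.52629827,  0.2313613 ]), 'tcp_rot': array([3.07406999e+00, 6.46939317e-01, 3.31179649e-05]), 'force': array([ 0.08485393, -0.16690787, -0.13654248]), 'torque': array([ 0.04864648,  0.01975646, -0.0179874 ]), 'grasp_force': 0.0, 'gripper_width': 0.08538933190473212}
```

View pics/scene0.png

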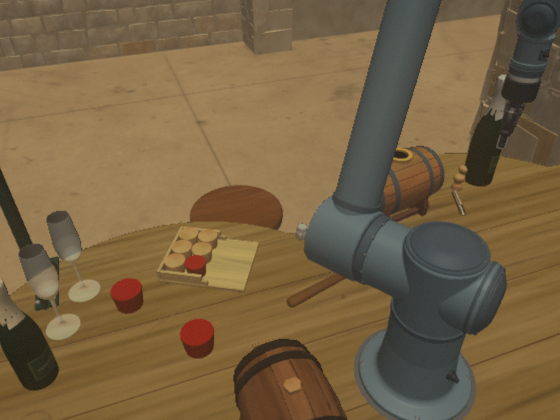

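View pics/top0.png

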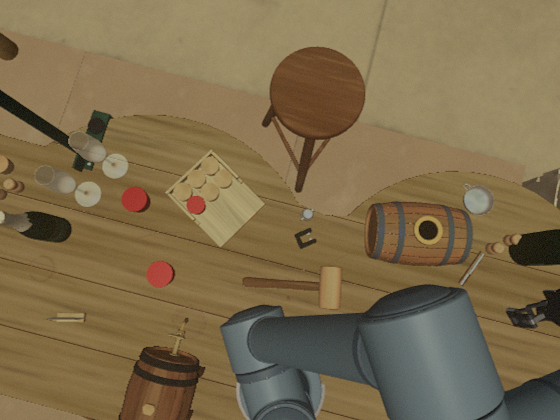

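The scene view shows the tray at (207,258) with a red bung at (196,267). The top view has the same red bung in the tray's front row at (196,205), next to beech bungs, with the bare front towards the lower right. The cask's brass bush is at (428,230).

Candidates for red_bung in the top view are (160,274), (135,200) and (196,205). Only (196,205) stands in the tray's front row, and it looks the smallest. I'll confirm that in a crop and measure.

```bash
python3 - <<'E'
from h import *
import pickle
S=pickle.load(open("S.pkl","rb"))
C={}
for n in S:
    im=S[n]["pixels"].astype(np.uint8);hsv=cv2.cvtColor(im,cv2.COLOR_BGR2HSV)
    m=((hsv[...,0]<6)|(hsv[...,0]>172))&(hsv[...,1]>170)&(hsv[...,2]>70)
    k,l,st,c=cv2.connectedComponentsWithStats(m.astype(np.uint8))
    C[n]=[(st[i],c[i]) for i in range(1,k) if st[i,4]>40]
    print(n,[(a.tolist(),b.round(1).tolist()) for a,b in C[n]])
t=S["top"]["pixels"].astype(np.uint8)
a=cv2.resize(t[140:255,155:275],None,fx=4.5,fy=4.5,interpolation=cv2.INTER_CUBIC)
b=cv2.resize(t[205:260,395:460],None,fx=4,fy=4,interpolation=cv2.INTER_CUBIC)
s=cv2.resize(S["scene"]["pixels"].astype(np.uint8)[140:170,380:425],None,fx=5,fy=5,interpolation=cv2.INTER_CUBIC)
out=np.zeros((520,800,3),np.uint8);out[:a.shape[0],:a.shape[1]]=a;out[:b.shape[0],540:540+b.shape[1]]=b;out[240:240+s.shape[0],540:540+s.shape[1]]=s
cv2.imwrite("pics/crop.png",out)
E
```

```text
scene [([185, 255, 20, 15, 216], [194.7, 262.0]), ([111, 279, 30, 22, 512], [125.5, 289.3]), ([181, 319, 32, 27, 685], [196.4, 332.1])]
top [([122, 187, 25, 24, 487], [134.1, 198.7]), ([187, 196, 18, 18, 171], [195.3, 203.8]), ([147, 263, 12, 15, 53], [151.6, 269.6])]
```

View pics/crop.png

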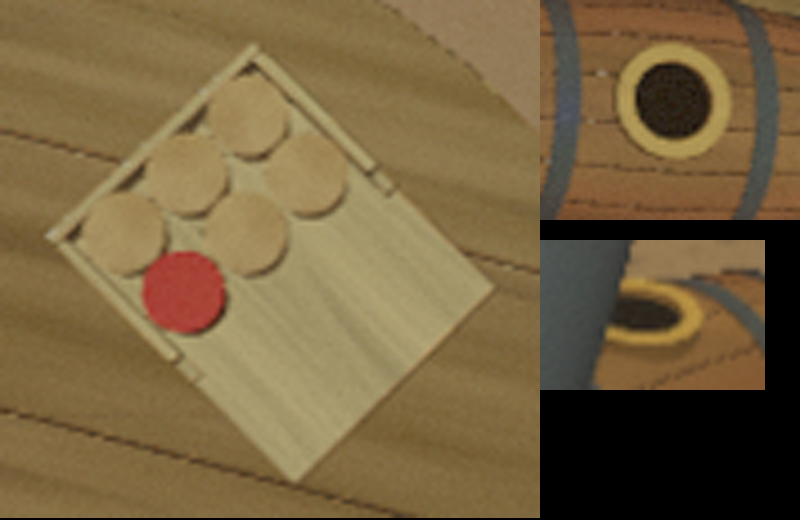

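The crop confirms it: the red bung with the ~50 mm top is in the front row at crop (185,292), beside the tray's left wall. The free-standing reds are wider. The bush is at about top px (428.5,230.2).

```bash
python3 - <<'E'
from h import *
import pickle
from scipy.optimize import least_squares
S=pickle.load(open("S.pkl","rb"));T=S["top"];Sc=S["scene"]
cp=lambda p:((np.array(p)+.5)/4.5-.5+[155,140])
bl=[(84,0,(187,175)),(84,50.5,(122,232)),(84,-50.5,(249,117)),(33.5,0,(247,233)),(33.5,50.5,(185,292)),(33.5,-50.5,(308,174))]
co=[(-90,85.5,(296,481)),(-90,-85.5,(494,288))]
def W(p,x,y,z):
    c,s=np.cos(p[2]),np.sin(p[2]);return [p[0]+c*x-s*y,p[1]+s*x+c*y,z]
def res(p,zf=.015):
    r=[proj(T,W(p,x/1e3,y/1e3,zf+.035))-cp(u) for x,y,u in bl]+[proj(T,W(p,x/1e3,y/1e3,zf))-cp(u) for x,y,u in co]
    return np.ravel(r)
g=atz(T,cp((247,233)),.05)
best=min((least_squares(res,[g[0],g[1],a]) for a in(0,.8,-.8)),key=lambda r:r.cost)
print("tray",best.x,"res",best.fun.round(1))
p=best.x;red=W(p,.0335,.0505,.051);print("red fit",np.round(red,4),"front -x dir",-np.cos(p[2]),-np.sin(p[2]))
u=[195.3,203.8];print("red seg at .051",atz(T,u,.051))
print("red scene predicted",proj(Sc,red),"seg 194.7,262.0; tri",tri(T,u,Sc,[194.7,262.0]))
# hole
im=T["pixels"].astype(np.uint8);hsv=cv2.cvtColor(im,cv2.COLOR_BGR2HSV)
def ring(img,x0,x1,y0,y1):
    h=cv2.cvtColor(img,cv2.COLOR_BGR2HSV)[y0:y1,x0:x1]
    m=((h[...,0]>18)&(h[...,0]<32)&(h[...,1]>110)&(h[...,2]>120)).astype(np.uint8)
    k,l,st,c=cv2.connectedComponentsWithStats(m);i=1+np.argmax(st[1:,4]);yy,xx=np.where(l==i)
    hull=cv2.convexHull(np.c_[xx,yy].astype(np.float32));return st[i],np.array(cv2.fitEllipse(hull)[0])+[x0,y0],cv2.fitEllipse(hull)[1]
r=ring(im,395,460,205,260);print("ring top",r);h=atz(T,r[1],.191);print("hole",h, "scene pred",proj(Sc,h))
for d in([.034,0,0],[-.034,0,0],[0,.034,0],[0,-.034,0]):print(proj(Sc,h+d),proj(T,h+d))
print("dist",np.hypot(*red[:2]),np.hypot(*h[:2]),np.hypot(*W(p,-.043,.0505,0)[:2]))
E
```

```text
tray [0.49291912 0.16479953 0.78565793] res [-0.1 -0.3  0.6  0.1 -0.2 -0.4 -0.2 -0.1 -0.2 -0.  -0.2 -0.1 -0.2  1.
  0.5 -0.3]
red fit [0.4809 0.2242 0.051 ] front -x dir -0.7069230766779026 -0.7072904379816317
red seg at .051 [0.48257774 0.22453325 0.051     ]
red scene predicted [194.39550326 262.34278371] seg 194.7,262.0; tri [0.48203158 0.22375945 0.05117771]
ring top (array([ 19,  11,  29,  29, 357], dtype=int32), array([428.00065994, 229.72192574]), (27.961965560913086, 29.479450225830078))
hole [ 0.39667007 -0.34015968  0.191     ] scene pred [398.31949505 153.37062093]
[388.79284332 148.10990656] [427.17036888 215.23013259]
[408.19633725 158.82471404] [428.83945278 244.36210781]
[388.99048259 157.33148767] [413.51226429 229.77050809]
[407.41800372 149.50762036] [442.45708631 229.67345058]
dist 0.5305761089225677 0.5225473676182015 0.4594454826905255
```

Measurements agree: triangulated red top at z = 0.051, and the tray yaw is 45°. First I'll go up, shut the fingers and align the tool's x with the tray's x.

```bash
python3 -m crank '[[[0,0,-0.7,0,0,-0.74,0],[0,0,-0.7,0,0,-0.74,0],[0,0,-0.7,0,0,-0.74,0],[0,0,-0.7,0,0,-0.74,0],[0,0,-0.7,0,0,-0.75,0],[0.4,-0.2,0,0,0,0,0],[0.8,-0.4,0,0,0,0,0],[1,-0.5,0,0,0,0,0],[1,-0.5,0,0,0,0,0],[1,-0.5,0,0,0,0,0]]]'
python3 -m crank '[[[1,-0.5,0,0,0,0,0],[1,-0.5,0,0,0,0,0],[1,-0.5,0,0,0,0,0],[1,-0.5,0,0,0,0,0],[1,-0.5,0,0,0,0,0],[1,-0.5,0,0,0,0,0],[1,-0.5,0,0,0,0,0],[1,-0.5,0,0,0,0,0],[1,-0.5,0,0,0,0,0],[1,-0.5,0,0,0,0,0]]]'
```

```text
t: 1.43
eef_pos: [0.2616, -0.4354, 0.3004]
tcp_rot: [-2.903, -1.199, -0.0]
force: [-0.5, 0.4, 0.7]
gripper_width: -0.0
grasp_force: 0.0
t: 2.27
eef_pos: [0.3318, -0.2231, 0.3005]
tcp_rot: [-2.903, -1.2, 0.0]
force: [0.0, -0.5, 0.8]
gripper_width: -0.0
grasp_force: 0.0
```

```bash
python3 -m crank '[[[1,-0.5,0,0,0,0,0],[1,-0.5,0,0,0,0,0],[1,-0.5,0,0,0,0,0],[1,-0.5,0,0,0,0,0],[1,-0.5,0,0,0,0,0],[1,-0.5,0,0,0,0,0],[1,-0.5,0,0,0,0,0],[1,-0.5,0,0,0,0,0],[1,-0.5,0,0,0,0,0],[1,-0.5,0,0,0,0,0]]]'
python3 -m crank '[[[1,-0.5,1,0,0,0,0],[1,-0.5,1,0,0,0,0],[1,-0.5,1,0,0,0,0],[1,-0.5,1,0,0,0,0],[1,-0.5,1,0,0,0,0],[1,-0.5,1,0,0,0,0],[1,-0.5,1,0,0,0,0],[1,-0.5,1,0,0,0,0],[1,-0.5,1,0,0,0,0],[1,-0.5,1,0,0,0,0]]]'
```

```text
t: 3.1
eef_pos: [0.4021, -0.0112, 0.3005]
tcp_rot: [-2.903, -1.2, 0.001]
force: [0.6, 0.6, 0.7]
gripper_width: -0.0001
grasp_force: 0.0
t: 3.93
eef_pos: [0.4722, 0.2005, 0.0997]
tcp_rot: [-2.903, -1.2, 0.001]
force: [0.5, 0.2, 0.2]
gripper_width: -0.0001
grasp_force: 0.0
```

```bash
python3 -m crank '[[[0.4,-0.16,0,0,0,0,0],[0.4,-0.16,0,0,0,0,0],[0.37,-0.17,0,0,0,0,0],[0,0,0.5,0,0,0,0],[0,0,0.5,0,0,0,0],[0,0,0.5,0,0,0,0],[0,0,0.3,0,0,0,0],[0,0,0.18,0,0,0,0],[0,0,0,0,0,0,0],[0,0,0,0,0,0,0]]]'
python3 - <<'E'
from h import *
o=observe();print(o["eef_pos"],o["force"],o["tcp_rot"])
out=[]
for n in("scene","top"):
    s=snapshot(n);u=proj(s,o["eef_pos"]);print(n,u);c=np.round(u).astype(int)
    im=cv2.resize(s["pixels"][c[1]-30:c[1]+30,c[0]-30:c[0]+30],None,fx=6,fy=6,interpolation=cv2.INTER_CUBIC)
    q=((u-c+30+.5)*6).astype(int);cv2.circle(im,tuple(int(a) for a in q),4,(255,0,0),1);out.append(im)
    hs=cv2.cvtColor(s["pixels"],cv2.COLOR_BGR2HSV)
    if n=="scene":
        full=s["pixels"][140:170,380:425];out.append(cv2.resize(full,(540//12*8+80-0,360)) if 0 else cv2.resize(full,(80,360)))
        k=cv2.inRange(s["pixels"],(0,0,0),(1,1,1))
        cv2.imwrite("scene1.png",s["pixels"])
cv2.imwrite("pics/tip.png",np.hstack([out[0],out[-1]]))
E
```

```text
t: 4.77
eef_pos: [0.4826, 0.2224, 0.0615]
tcp_rot: [2.902, 1.202, -0.001]
force: [0.4, -0.1, 0.5]
gripper_width: -0.0004
grasp_force: 0.0
[0.48263749 0.22237476 0.06145349] [ 0.40946432 -0.14478817  0.50234025] [ 2.90247575e+00  1.20200536e+00 -1.12691317e-03]
scene [194.23252502 258.3323454 ]
top [195.39800469 203.10153014]
```

View pics/tip.png

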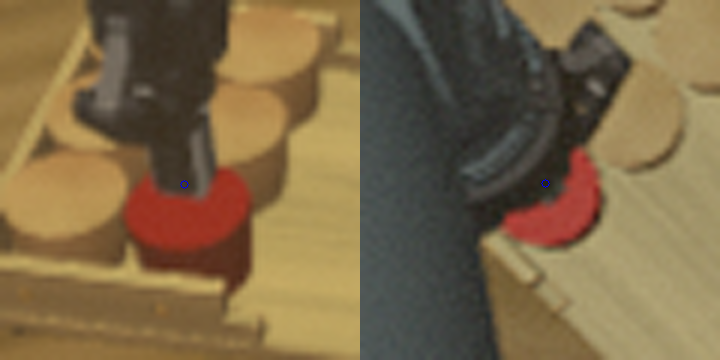

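The shut fingertips are centred over the red top in both views (scene px (194,258), top px (195,203)). Next, down in small steps.

```bash
python3 -m crank '[[[0,0,0.08,0,0,0,0],[0,0,0.08,0,0,0,0],[0,0,0.06,0,0,0,0],[0,0,0.05,0,0,0,0],[0,0,0,0,0,0,0],[0,0,0,0,0,0,0],[0,0,0,0,0,0,0],[0,0,0,0,0,0,0],[0,0,0,0,0,0,0],[0,0,0,0,0,0,0]]]'; python3 -c "
from h import *
o=observe();print(o['eef_pos'],o['force'])"
```

```text
t: 5.7
eef_pos: [0.483, 0.2228, 0.0563]
tcp_rot: [2.902, 1.203, 0.0]
force: [-0.5, -0.0, 0.3]
gripper_width: -0.0
grasp_force: 0.0
[0.48295248 0.22278883 0.05632513] [-0.46819593 -0.04363355  0.2898217 ]
```

```bash
python3 -m crank '[[[0,0,0.02,0,0,0,0],[0,0,0.02,0,0,0,0],[0,0,0.02,0,0,0,0],[0,0,0.02,0,0,0,0],[0,0,0.02,0,0,0,0],[0,0,0,0,0,0,0],[0,0,0,0,0,0,0],[0,0,0,0,0,0,0],[0,0,0,0,0,0,0],[0,0,0,0,0,0,0]]]'; python3 -m crank '[[[0,0,0.01,0,0,0,0],[0,0,0.01,0,0,0,0],[0,0,0.005,0,0,0,0],[0,0,0,0,0,0,0],[0,0,0,0,0,0,0],[0,0,0,0,0,0,0],[0,0,0,0,0,0,0],[0,0,0,0,0,0,0],[0,0,0,0,0,0,0],[0,0,0,0,0,0,0]]]'
```

```text
t: 6.53
eef_pos: [0.4829, 0.2228, 0.0543]
tcp_rot: [2.902, 1.203, 0.0]
force: [0.1, 1.3, 0.0]
gripper_width: 0.0
grasp_force: 0.0
t: 7.37
eef_pos: [0.4829, 0.2228, 0.0538]
tcp_rot: [2.902, 1.203, 0.0]
force: [0.6, -0.1, 0.5]
gripper_width: 0.0001
grasp_force: 0.0
```

```bash
python3 -m crank '[[[0,0,0.01,0,0,0,0],[0,0,0.01,0,0,0,0],[0,0,0.005,0,0,0,0],[0,0,0,0,0,0,0],[0,0,0,0,0,0,0],[0,0,0,0,0,0,0],[0,0,0,0,0,0,0],[0,0,0,0,0,0,0],[0,0,0,0,0,0,0],[0,0,0,0,0,0,0]]]'
```

```text
t: 8.2
eef_pos: [0.483, 0.2228, 0.0534]
tcp_rot: [2.902, 1.203, 0.0]
force: [-1.1, -1.5, 3.5]
gripper_width: 0.0001
grasp_force: 1.6
```

```bash
python3 -c "
from h import *
for i in range(5):
    snapshot('top');o=observe();print(o['eef_pos'].round(5),o['force'].round(2))"
```

```text
[0.48292 0.22279 0.05335] [-0.69  0.05  3.08]
[0.48293 0.22281 0.05333] [ 0.03 -0.19  2.97]
[0.48296 0.22279 0.05334] [-0.37 -0.06  3.74]
[0.48297 0.22281 0.05333] [-0.36 -0.02  3.48]
[0.48293 0.22279 0.05331] [-0.04 -0.55  3.55]
```

```bash
python3 -m crank '[[[0,0,0.005,0,0,0,0],[0,0,0,0,0,0,0],[-0.02,0,0,0,0,0,0],[-0.04,0,0,0,0,0,0],[-0.05,0,0,0,0,0,0],[-0.05,0,0,0,0,0,0],[-0.05,0,0,0,0,0,0],[-0.05,0,0,0,0,0,0],[-0.05,0,0,0,0,0,0],[-0.05,0,0,0,0,0,0]]]'; python3 -c "
from h import *
for i in range(3):
    s=snapshot('scene');o=observe();print(o['eef_pos'].round(5),o['force'].round(2))
hsv=cv2.cvtColor(s['pixels'],cv2.COLOR_BGR2HSV);m=((hsv[...,0]<6)|(hsv[...,0]>172))&(hsv[...,1]>170)&(hsv[...,2]>70)
k,l,st,c=cv2.connectedComponentsWithStats(m.astype(np.uint8));print([(a.tolist(),b.round(1).tolist()) for a,b in zip(st[1:],c[1:]) if a[4]>40])"
```

```text
t: 9.28
eef_pos: [0.4781, 0.2177, 0.0533]
tcp_rot: [2.902, 1.203, 0.001]
force: [1.5, 2.0, 3.6]
gripper_width: 0.0001
grasp_force: 1.7
[0.47789 0.21759 0.05332] [0.87 0.46 3.39]
[0.47791 0.2176  0.05332] [0.7  1.08 3.26]
[0.47791 0.21761 0.05331] [1.67 0.87 5.06]
[([189, 257, 19, 13, 139], [198.1, 264.2]), ([111, 279, 30, 22, 513], [125.6, 289.3]), ([181, 319, 33, 27, 685], [196.4, 332.1])]
```

The bung follows the finger (scene bbox 185→189) at about 4 N. Continuing.

```bash
python3 -m crank '[[[-0.05,0,0,0,0,0,0],[-0.08,0,0,0,0,0,0],[-0.1,0,0,0,0,0,0],[-0.1,0,0,0,0,0,0],[-0.1,0,0,0,0,0,0],[-0.1,0,0,0,0,0,0],[-0.1,0,0,0,0,0,0],[-0.1,0,0,0,0,0,0],[-0.1,0,0,0,0,0,0],[-0.07,0,0,0,0,0,0]]]'; python3 -c "
from h import *
for i in range(3):
    s=snapshot('scene');o=observe();print(o['eef_pos'].round(5),o['force'].round(2))
hsv=cv2.cvtColor(s['pixels'],cv2.COLOR_BGR2HSV);m=((hsv[...,0]<6)|(hsv[...,0]>172))&(hsv[...,1]>170)&(hsv[...,2]>70)
k,l,st,c=cv2.connectedComponentsWithStats(m.astype(np.uint8));print([(a.tolist(),b.round(1).tolist()) for a,b in zip(st[1:],c[1:]) if a[4]>40])
print([proj(s,np.array([.4819,.224,.0535])-np.array([.7071,.7071,0])*d) for d in(0,.0071,.025)])"
```

```text
t: 10.27
eef_pos: [0.465, 0.2048, 0.0532]
tcp_rot: [2.902, 1.203, 0.0]
force: [1.1, 1.6, 4.8]
gripper_width: 0.0002
grasp_force: 2.4
[0.46481 0.20468 0.05323] [2.12 1.54 4.93]
[0.46487 0.20472 0.0532 ] [1.92 1.27 4.57]
[0.46484 0.20472 0.0532 ] [0.39 0.32 5.28]
[([196, 258, 20, 13, 139], [205.5, 265.2]), ([111, 279, 30, 22, 512], [125.5, 289.3]), ([181, 319, 33, 28, 687], [196.5, 332.1])]
[array([194.14720213, 261.28578962]), array([197.05411287, 261.61965886]), array([204.40622638, 262.46407574])]
```

```bash
python3 -m crank '[[[-0.07,0,-0.004,0,0,0,0],[-0.1,0,0,0,0,0,0],[-0.13,0,0,0,0,0,0],[-0.13,0,0,0,0,0,0],[-0.13,0,-0.003,0,0,0,0],[-0.13,0,0,0,0,0,0],[-0.13,0,0,0,0,0,0],[-0.13,0,0,0,0,0,0],[-0.1,0,0,0,0,0,0],[-0.07,0,0,0,0,0,0]]]'; python3 -c "
from h import *
for i in range(3):
    s=snapshot('scene');o=observe();print(o['eef_pos'].round(5),o['force'].round(2))
hsv=cv2.cvtColor(s['pixels'],cv2.COLOR_BGR2HSV);m=((hsv[...,0]<6)|(hsv[...,0]>172))&(hsv[...,1]>170)&(hsv[...,2]>70)
k,l,st,c=cv2.connectedComponentsWithStats(m.astype(np.uint8));print([(a.tolist(),b.round(1).tolist()) for a,b in zip(st[1:],c[1:]) if a[4]>40])"
```

```text
t: 11.25
eef_pos: [0.4489, 0.1889, 0.0533]
tcp_rot: [2.902, 1.203, -0.0]
force: [2.1, 1.8, 3.9]
gripper_width: 0.0002
grasp_force: 2.1
[0.44881 0.18877 0.05326] [1.03 0.99 4.15]
[0.44883 0.18875 0.05323] [0.3  0.77 4.43]
[0.44882 0.18879 0.05322] [1.02 0.02 5.22]
[([205, 259, 20, 13, 141], [214.8, 266.3]), ([111, 279, 30, 22, 510], [125.5, 289.3]), ([181, 319, 33, 27, 683], [196.5, 332.1])]
```

```bash
python3 -m crank '[[[-0.07,0,-0.004,0,0,0,0],[-0.13,0,0,0,0,0,0],[-0.14,0,0,0,0,0,0],[-0.14,0,0,0,0,0,0],[-0.14,0,-0.003,0,0,0,0],[-0.14,0,0,0,0,0,0],[-0.14,0,0,0,0,0,0],[-0.13,0,0,0,0,0,0],[-0.1,0,0,0,0,0,0],[-0.07,0,0,0,0,0,0]]]'; python3 -c "
from h import *
for i in range(3):
    s=snapshot('scene');o=observe();print(o['eef_pos'].round(5),o['force'].round(2))
hsv=cv2.cvtColor(s['pixels'],cv2.COLOR_BGR2HSV);m=((hsv[...,0]<6)|(hsv[...,0]>172))&(hsv[...,1]>170)&(hsv[...,2]>70)
k,l,st,c=cv2.connectedComponentsWithStats(m.astype(np.uint8));print([(a.tolist(),b.round(1).tolist()) for a,b in zip(st[1:],c[1:]) if a[4]>40])"
```

```text
t: 12.23
eef_pos: [0.4319, 0.1719, 0.0534]
tcp_rot: [2.902, 1.203, -0.001]
force: [1.1, 0.9, 2.8]
gripper_width: 0.0002
grasp_force: 1.5
[0.43178 0.17175 0.05336] [0.47 0.34 3.76]
[0.43178 0.17175 0.05333] [0.4  1.05 3.48]
[0.4318  0.17177 0.05333] [-0.07  0.4   3.65]
[([215, 260, 20, 14, 142], [224.8, 267.5]), ([111, 279, 30, 22, 514], [125.5, 289.3]), ([181, 319, 32, 28, 686], [196.4, 332.1])]
```

The slide is 72 mm so far. Now I'll lift, open and look.

```bash
python3 -m crank '[[[0,0,-0.1,0,0,0,0],[0,0,-0.3,0,0,0,0],[0,0,-1,0,0,0,0],[0,0,-1,0,0,0,0.8],[0,0,-1,0,0,0,0.9],[0,0,-0.6,0,0,0,0.9],[0,0,0,0,0,0,0.9],[0,0,0,0,0,0,0.9],[0,0,0,0,0,0,0.9],[0,0,0,0,0,0,0.9]]]'; python3 - <<'E'
from h import *
o=observe();print(o["eef_pos"],o["gripper_width"]);out=[];c={}
for n in("scene","top"):
    s=snapshot(n);c[n]=s
    hsv=cv2.cvtColor(s['pixels'],cv2.COLOR_BGR2HSV);m=((hsv[...,0]<6)|(hsv[...,0]>172))&(hsv[...,1]>170)&(hsv[...,2]>70)
    k,l,st,cc=cv2.connectedComponentsWithStats(m.astype(np.uint8));print(n,[(a.tolist(),b.round(1).tolist()) for a,b in zip(st[1:],cc[1:]) if a[4]>30])
    u=proj(s,[.4308,.1729,.0535]);print("pred",u)
    x,y=np.round(u).astype(int);im=cv2.resize(s["pixels"][y-45:y+45,x-45:x+45],None,fx=4,fy=4,interpolation=cv2.INTER_CUBIC)
    for r in range(12):
        q=proj(s,np.array([.4308,.1729,.0535])+.025*np.array([np.cos(r*.5236),np.sin(r*.5236),0]));q=((q-[x-45,y-45]+.5)*4).astype(int);cv2.circle(im,tuple(int(a) for a in q),2,(255,0,0),-1)
    out.append(im)
cv2.imwrite("pics/slid.png",np.hstack(out)); cv2.imwrite("scene2.png",c["scene"]["pixels"])
E
```

```text
t: 13.22
eef_pos: [0.4311, 0.1718, 0.1322]
tcp_rot: [-2.902, -1.203, 0.004]
force: [0.1, -0.0, -0.6]
gripper_width: 0.0767
grasp_force: 0.0
[0.43109764 0.1718299  0.13219757] 0.07668485703382888
scene [([215, 259, 20, 14, 221], [224.7, 265.5]), ([111, 279, 30, 23, 516], [125.5, 289.4]), ([181, 319, 33, 29, 686], [196.5, 332.1])]
pred [223.98305159 264.71254509]
top []
pred [214.4054545  223.02103274]
```

View pics/slid.png

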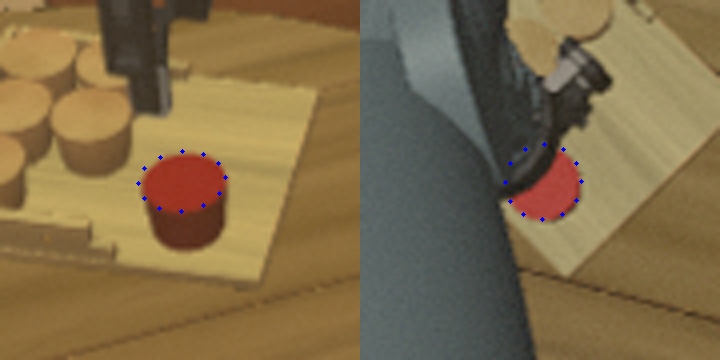

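The bung stands clear on the bare front at scene (224,265) and top (214,223). The predicted outline fits, and the beech bungs haven't moved. Descending to grip the top 11 mm.

```bash
python3 -m crank '[[[0,0,0.5,0,0,0,0.9],[0,0,1,0,0,0,0.9],[0,0,1,0,0,0,0.9],[0,0,1,0,0,0,0.9],[0,0,0.6,0,0,0,0.9],[0,0,0.3,0,0,0,0.9],[0,0,0.17,0,0,0,0.9],[0,0,0,0,0,0,0.9],[0,0,0,0,0,0,0.9],[0,0,0,0,0,0,0.9]]]'; python3 -m crank '[[[0,0,0,0,0,0,0.75],[0,0,0,0,0,0,0.7],[0,0,0,0,0,0,0.65],[0,0,0,0,0,0,0.6],[0,0,0,0,0,0,0.5],[0,0,0,0,0,0,0.4],[0,0,0,0,0,0,0.3],[0,0,0,0,0,0,0.3],[0,0,0,0,0,0,0.3],[0,0,0,0,0,0,0.3]]]'
```

```text
t: 14.15
eef_pos: [0.4331, 0.1723, 0.0429]
tcp_rot: [2.902, 1.203, 0.003]
force: [0.0, 0.5, 0.1]
gripper_width: 0.0769
grasp_force: 0.0
t: 14.98
eef_pos: [0.4325, 0.1722, 0.0427]
tcp_rot: [2.902, 1.203, 0.001]
force: [-2.1, -0.3, 5.6]
gripper_width: 0.0464
grasp_force: 60.5
```

```bash
python3 -m crank '[[[0,0,0,0,0,0,0.3],[0,0,-0.05,0,0,0,0.3],[0,0,-0.1,0,0,0,0.3],[0,0,-0.15,0,0,0,0.3],[0,0,-0.2,0,0,0,0.3],[0,0,-0.2,0,0,0,0.3],[0,0,-0.2,0,0,0,0.3],[0,0,-0.2,0,0,0,0.3],[0,0,0,0,0,0,0.3],[0,0,0,0,0,0,0.3]]]'; python3 - <<'E'
from h import *
o=observe();print(o["eef_pos"],o["gripper_width"],o["grasp_force"],o["force"])
s=snapshot("scene");u=proj(s,o["eef_pos"]);x,y=np.round(u).astype(int);print(u)
cv2.imwrite("pics/held.png",cv2.resize(s["pixels"][y-40:y+40,x-45:x+45],None,fx=5,fy=5,interpolation=cv2.INTER_CUBIC))
E
```

```text
t: 15.82
eef_pos: [0.4327, 0.1722, 0.0644]
tcp_rot: [2.902, 1.203, 0.001]
force: [0.4, -0.2, -1.0]
gripper_width: 0.0463
grasp_force: 61.5
[0.43269221 0.17221042 0.06442861] 0.04629944381720496 61.491898647509515 [ 0.41255255 -0.20765772 -1.00425228]
[223.46226685 260.68270463]
```

View pics/held.png

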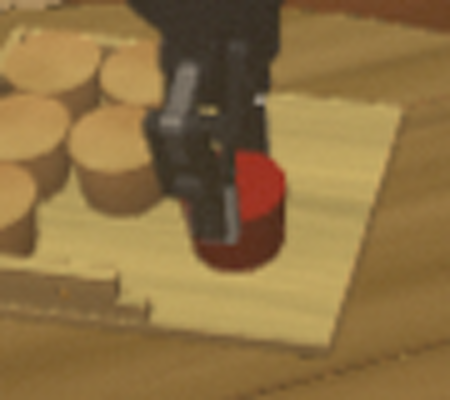

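The bung is held upright and clear of the tray; the fingertips are well above its foot (crop (215,240) against (235,268)). Lifting and carrying it to the cask.

```bash
python3 -m crank '[[[0,0,-0.5,0,0,0,0.3],[0,0,-1,0,0,0,0.3],[0,0,-1,0,0,0,0.3],[0,0,-1,0,0,0,0.3],[0,0,-1,0,0,0,0.3],[0,0,-1,0,0,0,0.3],[0,0,-1,0,0,0,0.3],[0,0,-1,0,0,0,0.3],[0,0,-1,0,0,0,0.3],[0,0,-1,0,0,0,0.3]]]'; python3 -m crank '[[[-0.4,0.35,0,0,0,0,0.3],[-0.8,0.7,0,0,0,0,0.3],[-0.97,0.84,0,0,0,0,0.3],[-0.97,0.84,0,0,0,0,0.3],[-0.97,0.84,0,0,0,0,0.3],[-0.97,0.84,0,0,0,0,0.3],[-0.97,0.84,0,0,0,0,0.3],[-0.97,0.84,0,0,0,0,0.3],[-0.97,0.84,0,0,0,0,0.3],[-0.97,0.84,0,0,0,0,0.3]]]'; python3 -m crank '[[[-0.97,0.84,0,0,0,0,0.3],[-0.97,0.84,0,0,0,0,0.3],[-0.97,0.84,0,0,0,0,0.3],[-0.97,0.84,0,0,0,0,0.3],[-0.97,0.84,0,0,0,0,0.3],[-0.97,0.84,0,0,0,0,0.3],[-0.8,0.7,0,0,0,0,0.3],[-0.4,0.35,0,0,0,0,0.3],[0,0,0,0,0,0,0.3],[0,0,0,0,0,0,0.3]]]'; python3 - <<'E'
from h import *
# scene ring now visible? and first-look comparisons
o=observe();print(o["eef_pos"],o["tcp_rot"],o["gripper_width"],o["force"])
d=np.array([.3967,-.3402])-o["eef_pos"][:2];print("dx,dy tool",(d[0]+d[1])*.7071,(d[0]-d[1])*.7071)
# hole from earlier unobstructed scene pictures
for f in("scene1.png","scene2.png"):
    im=cv2.imread(f)[135:175,370:435];h=cv2.cvtColor(im,cv2.COLOR_BGR2HSV)
    m=((h[...,0]>18)&(h[...,0]<32)&(h[...,1]>110)&(h[...,2]>120)).astype(np.uint8)
    k,l,st,c=cv2.connectedComponentsWithStats(m);i=1+np.argmax(st[1:,4]);yy,xx=np.where(l==i)
    e=cv2.fitEllipse(cv2.convexHull(np.c_[xx,yy].astype(np.float32)));print(f,st[i],np.array(e[0])+[370,135],e[1])
E
```

```text
t: 16.7
eef_pos: [0.4319, 0.1721, 0.2547]
tcp_rot: [-2.902, -1.203, 0.001]
force: [0.2, -0.3, -1.9]
gripper_width: 0.0467
grasp_force: 61.6
t: 17.53
eef_pos: [0.4144, -0.0659, 0.2528]
tcp_rot: [-2.902, -1.202, 0.002]
force: [1.3, -0.0, -0.6]
gripper_width: 0.0462
grasp_force: 61.6
t: 18.37
eef_pos: [0.4019, -0.2494, 0.2533]
tcp_rot: [-2.901, -1.201, 0.001]
force: [0.8, 0.3, -1.0]
gripper_width: 0.0464
grasp_force: 61.7
[ 0.40186391 -0.24943518  0.25329513] [-2.90106906e+00 -1.20074659e+00  5.97180783e-04] 0.046382692191061406 [ 0.75980382  0.28681748 -0.96770348]
dx,dy tool -0.0678312044163284 0.060528404094317055
scene1.png [ 17  12  26  14 158] [398.9395256  153.63059998] (13.377632141113281, 25.914417266845703)
scene2.png [30 12 13 14 70] [403.23585892 153.7734375 ] (12.72119426727295, 16.928836822509766)
```

```bash
python3 -m crank '[[[-0.4,0.33,0,0,0,0,0.3],[-0.7,0.65,0,0,0,0,0.3],[-0.8,0.7,0,0,0,0,0.3],[-0.7,0.65,0,0,0,0,0.3],[-0.5,0.45,0,0,0,0,0.3],[-0.29,0.25,0,0,0,0,0.3],[0,0,0.5,0,0,0,0.3],[0,0,0.5,0,0,0,0.3],[0,0,0,0,0,0,0.3],[0,0,0,0,0,0,0.3]]]'; python3 - <<'E'
from h import *
import pickle
S=pickle.load(open("S.pkl","rb"))
print("hole tri",tri(S["top"],[428.0,229.72],S["scene"],[398.94,153.63]))
o=observe();print(o["eef_pos"],o["force"]);out=[]
for n in("scene","top"):
    s=snapshot(n);u=proj(s,o["eef_pos"]);x,y=np.round(u).astype(int);print(n,u)
    hsv=cv2.cvtColor(s['pixels'],cv2.COLOR_BGR2HSV);m=((hsv[...,0]<8)|(hsv[...,0]>170))&(hsv[...,1]>170)&(hsv[...,2]>40)
    m[:, :300]=0
    k,l,st,cc=cv2.connectedComponentsWithStats(m.astype(np.uint8));print([(a.tolist(),b.round(1).tolist()) for a,b in zip(st[1:],cc[1:]) if a[4]>15])
    im=cv2.resize(s["pixels"][y-35:y+45,x-40:x+40],None,fx=5,fy=5,interpolation=cv2.INTER_CUBIC)
    P=lambda c,r,z,col:[cv2.circle(im,tuple(int(a) for a in (proj(s,[c[0]+r*np.cos(t),c[1]+r*np.sin(t),z])-[x-40,y-35]+.5)*5),1,col,-1) for t in np.arange(0,6.28,.3)]
    P([.3967,-.3402],.034,.191,(255,0,0));e=o["eef_pos"];P(e,.025,e[2]+.011,(0,255,0));P(e,.0215,e[2]-.025,(0,255,0));out.append(im)
cv2.imwrite("pics/hover.png",np.hstack(out))
E
```

```text
t: 19.2
eef_pos: [0.3969, -0.3394, 0.2333]
tcp_rot: [-2.9, -1.203, 0.001]
force: [0.1, 0.9, -0.5]
gripper_width: 0.0465
grasp_force: 61.7
hole tri [ 0.39628538 -0.34115048  0.18997327]
[ 0.396944   -0.33938808  0.233263  ] [ 0.050877    0.91640927 -0.52730062]
scene [400.34642368 138.9581033 ]
[([393, 132, 6, 7, 30], [395.5, 135.0]), ([408, 134, 4, 7, 22], [409.5, 137.2])]
top [434.94102331 227.57413469]
[([425, 217, 18, 14, 151], [432.9, 222.8])]
```

View pics/hover.png

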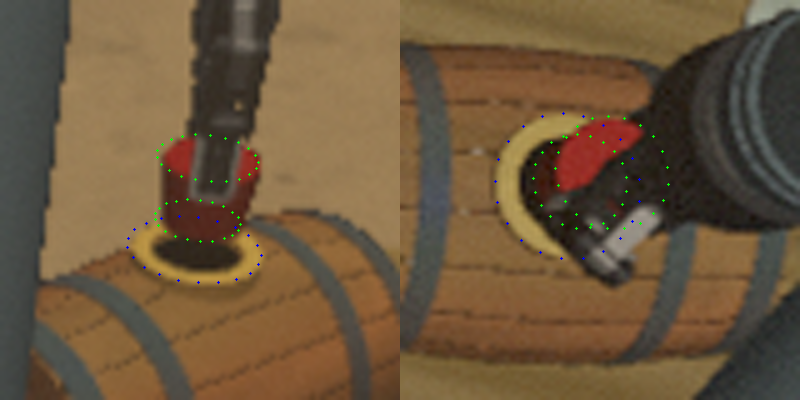

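The bung hangs over the bush: scene ring at (398,153), bung at (400,140), outlines matching. Lowering it with a 1 mm correction.

```bash
python3 -m crank '[[[-0.02,0.015,0,0,0,0,0.3],[-0.02,0.015,0.1,0,0,0,0.3],[0,0,0.2,0,0,0,0.3],[0,0,0.2,0,0,0,0.3],[0,0,0.2,0,0,0,0.3],[0,0,0.1,0,0,0,0.3],[0,0,0.1,0,0,0,0.3],[0,0,0,0,0,0,0.3],[0,0,0,0,0,0,0.3],[0,0,0,0,0,0,0.3]]]'; python3 -m crank '[[[0,0,0.02,0,0,0,0.3],[0,0,0.03,0,0,0,0.3],[0,0,0.03,0,0,0,0.3],[0,0,0.03,0,0,0,0.3],[0,0,0.03,0,0,0,0.3],[0,0,0.03,0,0,0,0.3],[0,0,0.03,0,0,0,0.3],[0,0,0,0,0,0,0.3],[0,0,0,0,0,0,0.3],[0,0,0,0,0,0,0.3]]]'
```

```text
t: 20.13
eef_pos: [0.3973, -0.3418, 0.2162]
tcp_rot: [2.902, 1.203, 0.0]
force: [0.4, 0.0, -0.7]
gripper_width: 0.0462
grasp_force: 61.7
t: 20.97
eef_pos: [0.3973, -0.3417, 0.2121]
tcp_rot: [2.902, 1.203, 0.0]
force: [0.8, 1.0, -0.7]
gripper_width: 0.0464
grasp_force: 61.7
```

```bash
python3 -m crank '[[[0,-0.03,0,0,0,0,0.3],[0,-0.03,0.02,0,0,0,0.3],[0,0,0.03,0,0,0,0.3],[0,0,0.03,0,0,0,0.3],[0,0,0.04,0,0,0,0.3],[0,0,0.04,0,0,0,0.3],[0,0,0.04,0,0,0,0.3],[0,0,0.04,0,0,0,0.3],[0,0,0.03,0,0,0,0.3],[0,0,0,0,0,0,0.3]]]'
```

```text
t: 21.8
eef_pos: [0.3967, -0.3407, 0.2067]
tcp_rot: [2.902, 1.203, 0.001]
force: [2.2, 1.3, -0.3]
gripper_width: 0.0465
grasp_force: 61.7
```

```bash
python3 -m crank '[[[0,0,0.02,0,0,0,0.3],[0,0,0.03,0,0,0,0.3],[0,0,0.03,0,0,0,0.3],[0,0,0.03,0,0,0,0.3],[0,0,0.03,0,0,0,0.3],[0,0,0.03,0,0,0,0.3],[0,0,0.03,0,0,0,0.3],[0,0,0,0,0,0,0.3],[0,0,0,0,0,0,0.3],[0,0,0,0,0,0,0.3]]]'; python3 -c "
from h import *
for i in range(3):
    s=snapshot('scene');o=observe();print(o['eef_pos'].round(5),o['force'].round(2),o['torque'].round(2))"
```

```text
t: 22.63
eef_pos: [0.397, -0.3408, 0.2029]
tcp_rot: [2.902, 1.203, 0.002]
force: [4.6, 2.6, 3.0]
gripper_width: 0.0466
grasp_force: 61.8
[ 0.39703 -0.34076  0.20293] [4.25 2.61 3.25] [ 0.52 -0.96  0.04]
[ 0.39702 -0.34077  0.20293] [4.36 3.52 2.24] [ 0.46 -0.94  0.02]
[ 0.39706 -0.34077  0.20292] [4.09 3.13 2.47] [ 0.57 -0.92 -0.01]
```

The side force points along tool +x, so I'll comply by about 1 mm.

```bash
python3 -m crank '[[[0.02,0,0,0,0,0,0.3],[0.02,0,0,0,0,0,0.3],[0.01,0,0,0,0,0,0.3],[0,0,0,0,0,0,0.3],[0,0,0,0,0,0,0.3],[0,0,0,0,0,0,0.3],[0,0,0,0,0,0,0.3],[0,0,0,0,0,0,0.3],[0,0,0,0,0,0,0.3],[0,0,0,0,0,0,0.3]]]'; python3 -c "
from h import *
for i in range(3):
    s=snapshot('scene');o=observe();print(o['eef_pos'].round(5),o['force'].round(2),o['torque'].round(2))"
```

```text
t: 23.62
eef_pos: [0.3972, -0.3404, 0.2027]
tcp_rot: [2.902, 1.202, -0.0]
force: [3.8, -1.9, 0.2]
gripper_width: 0.0466
grasp_force: 61.7
[ 0.39718 -0.34045  0.20274] [ 3.67 -1.38  0.29] [-0.35 -0.79  0.04]
[ 0.39716 -0.34045  0.20277] [ 3.82 -1.54  0.15] [-0.38 -0.75  0.08]
[ 0.39718 -0.34041  0.20275] [ 3.24 -2.11 -0.41] [-0.35 -0.76  0.05]
```

```bash
python3 -m crank '[[[0,0.02,0,0,0,0,0.3],[0.01,0.02,0,0,0,0,0.3],[0,0,0.02,0,0,0,0.3],[0,0,0.02,0,0,0,0.3],[0,0,0.02,0,0,0,0.3],[0,0,0.02,0,0,0,0.3],[0,0,0.02,0,0,0,0.3],[0,0,0,0,0,0,0.3],[0,0,0,0,0,0,0.3],[0,0,0,0,0,0,0.3]]]'; python3 -c "
from h import *
for i in range(3):
    s=snapshot('scene');o=observe();print(o['eef_pos'].round(5),o['force'].round(2),o['torque'].round(2))"
```

```text
t: 24.6
eef_pos: [0.3976, -0.3404, 0.2005]
tcp_rot: [-2.902, -1.203, 0.001]
force: [1.3, -0.6, -0.4]
gripper_width: 0.0469
grasp_force: 61.7
[ 0.39763 -0.34036  0.2005 ] [ 0.93 -0.76 -0.12] [-0.1  -0.3  -0.01]
[ 0.39761 -0.34036  0.2005 ] [ 1.22 -1.79 -0.01] [-0.15 -0.24 -0.  ]
[ 0.39764 -0.34038  0.20052] [ 1.38 -0.66 -0.77] [-0.1  -0.28  0.03]
```

```bash
python3 -m crank '[[[0,0.01,0.02,0,0,0,0.3],[0,0,0.02,0,0,0,0.3],[0,0,0.02,0,0,0,0.3],[0,0,0.02,0,0,0,0.3],[0,0,0.02,0,0,0,0.3],[0,0,0.02,0,0,0,0.3],[0,0,0.02,0,0,0,0.3],[0,0,0,0,0,0,0.3],[0,0,0,0,0,0,0.3],[0,0,0,0,0,0,0.3]]]'; python3 -c "
from h import *
for i in range(3):
    s=snapshot('scene');o=observe();print(o['eef_pos'].round(5),o['force'].round(2),o['torque'].round(2))"
```

```text
t: 25.58
eef_pos: [0.398, -0.3405, 0.1978]
tcp_rot: [-2.902, -1.203, -0.0]
force: [0.4, -0.3, -0.5]
gripper_width: 0.0463
grasp_force: 61.7
[ 0.39796 -0.34055  0.19784] [ 1.5   0.55 -0.17] [ 0.15 -0.24  0.02]
[ 0.39797 -0.34054  0.19784] [ 2.87  1.27 -0.23] [ 0.16 -0.22 -0.01]
[ 0.39796 -0.34056  0.19785] [ 1.62  0.71 -0.35] [ 0.13 -0.21  0.02]
```

```bash
python3 -m crank '[[[0,0,0.02,0,0,0,0.3],[0,0,0.02,0,0,0,0.3],[0,0,0.02,0,0,0,0.3],[0,0,0.02,0,0,0,0.3],[0,0,0,0,0,0,0.3],[0,0,0,0,0,0,0.3],[0,0,0,0,0,0,0.3],[0,0,0,0,0,0,0.3],[0,0,0,0,0,0,0.3],[0,0,0,0,0,0,0.3]]]'; python3 -c "
from h import *
for i in range(3):
    s=snapshot('scene');o=observe();print(o['eef_pos'].round(5),o['force'].round(2),o['torque'].round(2))"
```

```text
t: 26.57
eef_pos: [0.3981, -0.3406, 0.1965]
tcp_rot: [2.902, 1.203, 0.001]
force: [0.6, 3.1, 3.6]
gripper_width: 0.0465
grasp_force: 62.0
[ 0.39809 -0.34058  0.19647] [0.49 2.99 4.35] [ 0.59 -0.23  0.08]
[ 0.39811 -0.34055  0.19643] [1.3  3.81 4.49] [ 0.67 -0.25  0.02]
[ 0.39807 -0.34056  0.19639] [1.98 2.05 3.89] [ 0.69 -0.27  0.05]
```

```bash
python3 -m crank '[[[0,0,0,0,0,0,0.65],[0,0,0,0,0,0,0.7],[0,0,0,0,0,0,0.8],[0,0,0,0,0,0,0.8],[0,0,-0.3,0,0,0,0.8],[0,0,-0.6,0,0,0,0.8],[0,0,-0.6,0,0,0,0.4],[0,0,-0.3,0,0,0,0],[0,0,0,0,0,0,0],[0,0,0,0,0,0,0]]]'; python3 - <<'E'
from h import *
o=observe();print(o["eef_pos"],o["force"],o["gripper_width"]);out=[]
for n in("scene","top"):
    s=snapshot(n);u=proj(s,[.3970,-.3405,.207]);x,y=np.round(u).astype(int);print(n,u)
    im=cv2.resize(s["pixels"][y-35:y+35,x-35:x+35],None,fx=5.7,fy=5.7,interpolation=cv2.INTER_CUBIC)
    for t in np.arange(0,6.28,.3):
        for r,z,c in((.025,.207,(0,255,0)),(.034,.191,(255,0,0))):
            cv2.circle(im,tuple(int(a) for a in (proj(s,[.3970+r*np.cos(t),-.3405+r*np.sin(t),z])-[x-35,y-35]+.5)*5.7),1,c,-1)
    out.append(im)
cv2.imwrite("pics/seated.png",np.hstack(out))
E
```

```text
t: 27.55
eef_pos: [0.3982, -0.341, 0.2326]
tcp_rot: [2.901, 1.202, 0.0]
force: [0.0, 0.4, -0.9]
gripper_width: 0.0201
grasp_force: 0.0
[ 0.39817993 -0.34100758  0.23257694] [ 6.38855932e-04  3.51920633e-01 -8.87939052e-01] 0.0201282296715953
scene [399.18435265 147.87711107]
top [430.82263936 228.83212295]
```

View pics/seated.png

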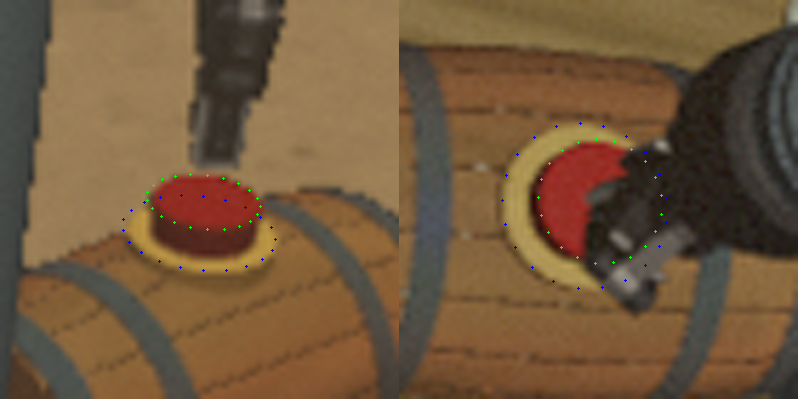

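The bung sits upright and centred in the bush, released. Now I'll press on its top with shut fingers.

```bash
python3 -m crank '[[[-0.02,0.02,0,0,0,0,0],[0,0,0.2,0,0,0,0],[0,0,0.3,0,0,0,0],[0,0,0.3,0,0,0,0],[0,0,0.15,0,0,0,0],[0,0,0.1,0,0,0,0],[0,0,0,0,0,0,0],[0,0,0,0,0,0,0],[0,0,0,0,0,0,0],[0,0,0,0,0,0,0]]]';python3 -m crank '[[[0,0,0.02,0,0,0,0],[0,0,0.02,0,0,0,0],[0,0,0.01,0,0,0,0],[0,0,0,0,0,0,0],[0,0,0,0,0,0,0],[0,0,0,0,0,0,0],[0,0,0,0,0,0,0],[0,0,0,0,0,0,0],[0,0,0,0,0,0,0],[0,0,0,0,0,0,0]]]'
```

```text
t: 28.48
eef_pos: [0.3981, -0.3414, 0.2116]
tcp_rot: [2.902, 1.202, 0.0]
force: [0.6, -0.8, -0.3]
gripper_width: 0.0002
grasp_force: 0.0
t: 29.32
eef_pos: [0.398, -0.3412, 0.2103]
tcp_rot: [2.902, 1.203, -0.0]
force: [0.3, -0.4, 0.0]
gripper_width: 0.0003
grasp_force: 0.0
```

```bash
python3 -m crank '[[[0,0,0.02,0,0,0,0],[0,0,0.02,0,0,0,0],[0,0,0.01,0,0,0,0],[0,0,0,0,0,0,0],[0,0,0,0,0,0,0],[0,0,0,0,0,0,0],[0,0,0,0,0,0,0],[0,0,0,0,0,0,0],[0,0,0,0,0,0,0],[0,0,0,0,0,0,0]]]'
```

```text
t: 30.15
eef_pos: [0.398, -0.3412, 0.2093]
tcp_rot: [2.902, 1.203, -0.0]
force: [-0.5, -0.2, -0.4]
gripper_width: -0.0002
grasp_force: 0.0
```

```bash
python3 -m crank '[[[0,0,0.02,0,0,0,0],[0,0,0.02,0,0,0,0],[0,0,0.01,0,0,0,0],[0,0,0,0,0,0,0],[0,0,0,0,0,0,0],[0,0,0,0,0,0,0],[0,0,0,0,0,0,0],[0,0,0,0,0,0,0],[0,0,0,0,0,0,0],[0,0,0,0,0,0,0]]]'
```

```text
t: 30.98
eef_pos: [0.398, -0.3412, 0.2083]
tcp_rot: [2.902, 1.203, 0.0]
force: [0.5, -0.5, 0.1]
gripper_width: -0.0002
grasp_force: 0.0
```

```bash
python3 -m crank '[[[0,0,0.02,0,0,0,0],[0,0,0.02,0,0,0,0],[0,0,0.01,0,0,0,0],[0,0,0,0,0,0,0],[0,0,0,0,0,0,0],[0,0,0,0,0,0,0],[0,0,0,0,0,0,0],[0,0,0,0,0,0,0],[0,0,0,0,0,0,0],[0,0,0,0,0,0,0]]]'
```

```text
t: 31.82
eef_pos: [0.398, -0.3412, 0.2074]
tcp_rot: [2.902, 1.203, 0.0]
force: [0.1, 0.6, 1.5]
gripper_width: -0.0002
grasp_force: 0.7
```

Contact at about 0.2075. Pressing on in 0.4 mm steps.

```bash
python3 -m crank '[[[0,0,0.01,0,0,0,0],[0,0,0.01,0,0,0,0],[0,0,0,0,0,0,0],[0,0,0,0,0,0,0],[0,0,0,0,0,0,0],[0,0,0,0,0,0,0],[0,0,0,0,0,0,0],[0,0,0,0,0,0,0],[0,0,0,0,0,0,0],[0,0,0,0,0,0,0]]]'
```

```text
t: 32.65
eef_pos: [0.3981, -0.3412, 0.207]
tcp_rot: [2.902, 1.203, 0.0]
force: [1.1, 0.9, 2.6]
gripper_width: -0.0002
grasp_force: 1.6
```

```bash
python3 -m crank '[[[0,0,0.01,0,0,0,0],[0,0,0.01,0,0,0,0],[0,0,0.01,0,0,0,0],[0,0,0,0,0,0,0],[0,0,0,0,0,0,0],[0,0,0,0,0,0,0],[0,0,0,0,0,0,0],[0,0,0,0,0,0,0],[0,0,0,0,0,0,0],[0,0,0,0,0,0,0]]]'
```

```text
t: 33.48
eef_pos: [0.3981, -0.3412, 0.2065]
tcp_rot: [2.902, 1.203, 0.0]
force: [0.5, 2.2, 4.5]
gripper_width: 0.0001
grasp_force: 2.5
```

```bash
python3 -m crank '[[[0,0,0.01,0,0,0,0],[0,0,0.01,0,0,0,0],[0,0,0.01,0,0,0,0],[0,0,0.01,0,0,0,0],[0,0,0.01,0,0,0,0],[0,0,0,0,0,0,0],[0,0,0,0,0,0,0],[0,0,0,0,0,0,0],[0,0,0,0,0,0,0],[0,0,0,0,0,0,0]]]'
```

```text
t: 34.32
eef_pos: [0.3981, -0.3413, 0.206]
tcp_rot: [2.901, 1.202, 0.001]
force: [-0.8, 2.3, 7.2]
gripper_width: 0.0001
grasp_force: 3.9
```

```bash
python3 -m crank '[[[0,0,0.01,0,0,0,0],[0,0,0.01,0,0,0,0],[0,0,0.01,0,0,0,0],[0,0,0.01,0,0,0,0],[0,0,0.01,0,0,0,0],[0,0,0,0,0,0,0],[0,0,0,0,0,0,0],[0,0,0,0,0,0,0],[0,0,0,0,0,0,0],[0,0,0,0,0,0,0]]]'
```

```text
t: 35.15
eef_pos: [0.3982, -0.3413, 0.2056]
tcp_rot: [2.901, 1.202, 0.001]
force: [-1.0, 3.4, 11.1]
gripper_width: -0.0001
grasp_force: 5.5
```

```bash
python3 -m crank '[[[0,0,0.01,0,0,0,0],[0,0,0.01,0,0,0,0],[0,0,0.01,0,0,0,0],[0,0,0.01,0,0,0,0],[0,0,0.01,0,0,0,0],[0,0,0,0,0,0,0],[0,0,0,0,0,0,0],[0,0,0,0,0,0,0],[0,0,0,0,0,0,0],[0,0,0,0,0,0,0]]]'
```

```text
t: 35.98
eef_pos: [0.3982, -0.3413, 0.2052]
tcp_rot: [2.9, 1.202, 0.001]
force: [-2.3, 4.0, 14.4]
gripper_width: 0.0
grasp_force: 7.0
```

```bash
python3 -m crank '[[[0,0,0.01,0,0,0,0],[0,0,0.01,0,0,0,0],[0,0,0.01,0,0,0,0],[0,0,0.01,0,0,0,0],[0,0,0.01,0,0,0,0],[0,0,0.005,0,0,0,0],[0,0,0,0,0,0,0],[0,0,0,0,0,0,0],[0,0,0,0,0,0,0],[0,0,0,0,0,0,0]]]'; python3 -c "
from h import *
for i in range(4):
    s=snapshot('scene');o=observe();print(o['eef_pos'].round(5),o['force'].round(2),o['torque'].round(2))"
```

```text
t: 36.82
eef_pos: [0.3983, -0.3414, 0.2047]
tcp_rot: [2.9, 1.202, 0.002]
force: [-2.2, 5.3, 17.7]
gripper_width: 0.0004
grasp_force: 8.9
[ 0.39825 -0.34137  0.20469] [-3.05  5.05 17.37] [ 1.12  0.62 -0.01]
[ 0.39825 -0.34138  0.2047 ] [-2.91  4.76 17.12] [1.07 0.56 0.02]
[ 0.39827 -0.34138  0.20471] [-2.75  5.05 17.58] [1.06 0.55 0.  ]
[ 0.39824 -0.34137  0.20467] [-3.66  4.51 17.27] [ 1.07  0.63 -0.08]
```

```bash
python3 -m crank '[[[0,0,0.01,0,0,0,0],[0,0,0.015,0,0,0,0],[0,0,0,0,0,0,0],[0,0,0,0,0,0,0],[0,0,0,0,0,0,0],[0,0,0,0,0,0,0],[0,0,0,0,0,0,0],[0,0,0,0,0,0,0],[0,0,0,0,0,0,0],[0,0,0,0,0,0,0]]]'
```

```text
t: 37.85
eef_pos: [0.3983, -0.3413, 0.2044]
tcp_rot: [2.9, 1.202, 0.002]
force: [-3.2, 6.0, 18.9]
gripper_width: 0.0
grasp_force: 9.6
```

```bash
python3 -m crank '[[[0,0,-0.05,0,0,0,0],[0,0,-0.1,0,0,0,0],[0,0,-0.3,0,0,0,0],[0,0,-0.8,0,0,0,0],[0,0,-1,0,0,0,0],[0,0,-1,0,0,0,0],[0,0,-0.5,0,0,0,0],[0,0,0,0,0,0,0],[0,0,0,0,0,0,0],[0,0,0,0,0,0,0]]]'; python3 - <<'E'
from h import *
print(observe()["force"]);out=[]
for n in("scene","top"):
    s=snapshot(n);u=proj(s,[.3970,-.3405,.207]);x,y=np.round(u).astype(int)
    im=cv2.resize(s["pixels"][y-35:y+35,x-35:x+35],None,fx=5.7,fy=5.7,interpolation=cv2.INTER_CUBIC)
    for t in np.arange(0,6.28,.3):
        for r,z,c in((.025,.206,(0,255,0)),):
            cv2.circle(im,tuple(int(a) for a in (proj(s,[.3970+r*np.cos(t),-.3405+r*np.sin(t),z])-[x-35,y-35]+.5)*5.7),1,c,-1)
    out.append(im)
cv2.imwrite("pics/final.png",np.hstack(out))
E
```

```text
t: 38.68
eef_pos: [0.3975, -0.341, 0.2754]
tcp_rot: [-2.901, -1.202, 0.001]
force: [-0.3, -0.1, 0.1]
gripper_width: -0.0001
grasp_force: 0.0
[-0.33822437 -0.14381023  0.08488501]
```

View pics/final.png

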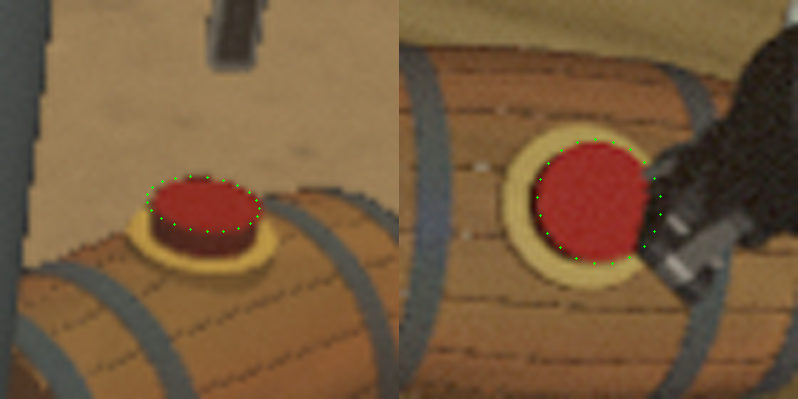

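The bung is seated upright and centred, the arm is clear, and the wrist force is zero. Handing in.

```bash
python3 -c "
from plant import ticket
print(ticket.finish_job())"
```

```text
the job is handed in; nothing more can be done
None
```

The red bung was slid 72 mm clear of the pack, picked up, lowered upright into the bung hole, pushed home at about 19 N and released; the job is handed in at about 39 s with no verdict shown.

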